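# Lock the sample-holder post with its second nut

## Task

One of the two sample-holder posts still has its knurled lock nut backed off from the hex stop nut below it. Run that lock nut down clockwise and tighten it to about 0.6 N m against the stop nut so that the spring washer between them stays squeezed, but do not drag the stop nut round from its setting; then let go. Leave the other post, which is already locked, and the other things on the bench alone.

Things in the scene. Friction and masses are not known exactly. Their poses are not given: they have to be found in the camera images.
- post: The post to be locked, fixed: grey foot 110 x 80 mm (top 24 mm above the origin), dark column, a flat bracket (top at 58 mm) reaching 97 mm out along its +x with an upright framed window 44 mm wide at 84 to 92 mm out (top at 100 mm), and an upright threaded stud, 12 mm diameter, its tip at 146 mm. Origin on the stud's axis, z up.
- lock_nut_center (a point): Centre of the knurled barrel of the lock nut to be tightened, on the stud's axis. Round metal nut, gripped across the barrel at any yaw: barrel 30 mm diameter, 40 mm high (20 mm above and below this point), on a flange 38 mm in diameter and 4 mm thick: underside 24 mm below this point. It starts 3.5 to 10.5 mm clear of the spacer ring below it.
- lock_nut_under (a point): Centre of the lock nut's underside. Coarse right-hand thread: clockwise from above lowers it 12 mm per turn (1.9 mm per rad), so the hand must sink as it turns. About 0.1 N m runs it; it stays where left. At first touch the torque steps to 0.3 N m, then rises 0.8 N m per rad: 0.6 N m about 0.4 rad later. The barrel is cushioned: it twists 0.1 rad at 0.3 N m, and back when let go.
- stop_nut_top (a point): Centre of the upper face of the hex steel stop nut under it (36 mm across flats, 16 mm high), held by friction: it turns along if the lock nut is turned with over 0.8 N m. On it lie a dark spring washer, 33 mm diameter, 4 mm high when free, and a plain spacer ring, 25 mm diameter, that stands 1 to 7 mm above the washer: how far is not told, so the point of first touch must be felt.
- washer_mid (a point): Centre of the spring washer between the nuts, on the stud's axis, 2 mm above stop_nut_top when free. It sinks by as much as the washer is squeezed (1.9 mm per rad of tightening after first touch). Tight: squeezed by over 0.4 mm, also after letting go (0.6 N m gives about 0.7 mm).
- stop_nut_pin (a point): Tip of the small steel pin that sticks out sideways from the stop nut (26 mm from the stud's axis, 8 mm below the nut's upper face): it shows if the stop nut has turned. x of the point points outward along the pin.
- locked_post: The other post, fixed, of the same form and sizes, with its lock nut already down and tight; not to be touched. Origin and axes as for the other post.
- sample_jar_c (a point): Centre of a bystander: small amber jar, 44 mm diameter, 55 mm high, standing on the bench.
- screwdriver: Bystander: black-handled screwdriver lying on the bench, 170 mm long, along its own x; origin under its middle.
- cell_tray_c (a point): Centre of a bystander: white divided tray 120 x 90 x 30 mm on the bench.

How it is judged:
At the end, for the whole second after the job is handed in: The lock nut has stayed tight on the stop nut, with the spring washer squeezed by more than 0.4 mm (its centre less than 1.6 mm above the stop nut's upper face), and the stop nut's pin is within 3 mm of where it was at the start (z of washer_mid in the frame of stop_nut_top below 0.0016 m and distance of stop_nut_pin from where it was at the start of the episode below 0.003 m); the robot touches nothing.
It fails at once if the stop nut is dragged round: its pin moves more than 3 mm (distance of stop_nut_pin from where it was at the start of the episode above 0.003 m).
It fails at once if the robot touches the other, already locked post with more than 2 N (contact force between any of the arm, the fingers and locked_post above 2 N).
It fails at once if a bystander (jar, screwdriver, tray) is moved more than 20 mm (distance of any of sample_jar_c, screwdriver, cell_tray_c from where it was at the start of the episode above 0.02 m).
It also fails if it takes over 72 s, if anything falls off the work surface, if the arm or the gripper's body presses on something with over 40 N, if the wrist force passes 120 N, or if a joint passes its speed limit or range.

## Robot

A 6-joint arm with a two-finger parallel gripper is mounted at the origin on the work surface. World frame = base frame: x ahead of the robot, y to its left, z up, the work surface at z = 0. Lengths are in m, angles in rad, forces in N, time in s.
With the tool pointing down it reaches from about 0.35 to 0.975 m from the base axis. Payload 17.4 kg.
Tool frame: the origin (TCP) lies at the very end of the fingers, on their centre line; the grasp point (between the pads) lies 19 mm behind it; z points along the fingers, y is the direction in which the jaws open and shut (so a half turn about z gives the same grasp; the last joint's range is limited). The gripper opens to 85 mm and grips with 20 to 120 N. Pads are 22 mm wide; open, the fingers measure 114 mm over their backs; the gripper's body (76 mm by 85 mm) begins 54 mm behind the grasp point. The pads swing forward as they close: fully open they stand 13 mm farther back than shut.
Start: joints at [-1.355, 0.116, 1.442, -0, 1.584, -0.038], TCP at [0.169, -0.653, 0.231] pointing down, gripper open.
Joint ranges: [-2.83, 2.83], [-0.83, 2.19], [0.07, 2.5], [-1.14, 4.28], [0.01, 3], [-2.97, 2.97]. Speed limits (rad/s): [1.89, 1.89, 2.22, 3.14, 3.14, 3.14].

## Interface

Orientations are given as a rotation vector (axis times angle).
In Python, from plant import get_obs, get_image, finish_job, search_frame gives the robot as it stands. The module is installed in compiled form; this text tells all that it offers.
- The arm moves only by the tool apply_moves, never from a script. Its argument "moves" is a list of rows, each a list of 7 numbers: the shift along the tool's x, y, z in mm, then the turn, a rotation vector about the tool's x, y, z in rad, then the closure, from -1 (fully open) to 1 (shut), so that 0 is half open. A call has 1 to 8 rows; each row shifts and turns the pose as measured when the row begins, along the tool's axes as they then stand; what a row does not reach is not made up. A row lasts 1/8 s, in which the tool goes at most 62.5 mm and 10.7 degrees, less where a joint would pass 70% of its speed; a pose out of reach is approached as far as the arm can. A call is refused whole if a number of a shift passes 62.5 or a number of a turn 0.188, either way. A call with a gripper value outside its range is refused whole. The fingers move at their own pace and stop on an object; "grip_force" is the grip in N (left out, the last holds). Time passes only in rows, so rows that do not move let the fingers close. It gives the time, the measured TCP pose, the force and the opening at its end, in the units of the state.
- get_obs(): the state, without advancing time (a new reading comes with each control period).
- get_image(name): name is "scene" or "top"; returns a dict with "image" (400x640x3 uint8, red, green, blue), "mtx" (3x3 intrinsics, pixels), "distortion" ([k1, k2, p1, p2, k3] as OpenCV has them; the pictures are not rectified), "R" (3x3) and "t" (3): a world point X has camera coordinates R X + t. Camera axes: x right, y down, z forward; pixel columns grow to the right and rows downward; lengths in m; the calibration is good to about 2 mm. A picture is of the moment at which its call begins. There is no depth.
- finish_job(): hands the job in, once; it reports no verdict.
Trained networks look in the newest picture that a camera, given by its name, has taken for a name from the list of things; names that differ only in an ending like _2 or _b are one class to them, and where a whole thing is asked for, a point or a joint stands for the part that bears it (a point fixed in the world has none). Each returns a list of dicts, best first, with "conf" (0 to 1); they miss things now and then, are a little off and sometimes report something else, mostly with a low value. They report only what shows in the picture. A call takes as long as a camera call.
- search_frame(name, camera): "position" ([column, row] in pixels, amid what is visible of it).
The state is a dict: "t": time; "q": joint angles; "joint_velocities": joint speeds; "joint_efforts": joint torques, N m; "position": TCP position; "tool_rot": TCP orientation; "contact_force": force on the tool from outside, world axes, zero at the start; "ft_torque": the same for the moment, N m; "opening": finger opening in m.
Only numpy, scipy, OpenCV 4.12 (cv2) and the standard library are available. Lean on these libraries where they do the work, as an engineer would, in place of code of your own. Each camera call takes 0.05 s, during which the arm holds its last target.

## Working session

There is one attempt and no reset: what is moved stays moved. The work goes in short steps, Python scripts to look and compute and a tool call to move; the robot and the scene stay as the last step left them, time stands still between calls to the robot, and variables do not carry over. Pictures are saved under pics/ and viewed, and the job is handed in when it is done.

Besides the shell and the picture viewer there is one more tool, called after "Request:" in YAML: its name, and indented under it one key for each argument. apply_moves: Moves the arm, as the interface text tells. Its arguments: {"type":"object","properties":{"moves":{"type":"array","items":{"type":"array","items":{"type":"number"}}},"grip_force":{"type":"number"}},"required":["moves"]}

```bash
mkdir -p pics
cat > h.py <<'E'
import numpy as np,cv2
from plant import get_obs,get_image,finish_job,search_frame
E
python3 - <<'E'
from h import *
o=get_obs();print(o)
for c in("scene","top"):
    d=get_image(c);cv2.imwrite(f"pics/{c}0.png",d["image"][:,:,::-1])
    np.savez(c+"cal",**{k:np.array(d[k]) for k in("mtx","distortion","R","t")})
    print(c,-np.array(d["R"]).T@d["t"])
    for n in("lock_nut_center","lock_nut_under","stop_nut_top","washer_mid","stop_nut_pin","post","locked_post","sample_jar_c","screwdriver","cell_tray_c"):
        print(n,[(np.round(r["position"]).tolist(),round(r["conf"],2)) for r in search_frame(n,c)])
print(get_obs()["t"])
E
```

```text
{'t': 0.0, 'q': array([-1.35479115e+00,  1.16483559e-01,  1.44227503e+00, -2.80219876e-05,
        1.58400800e+00, -3.77890053e-02]), 'joint_velocities': array([-2.09977608e-05,  3.52738504e-06,  5.75434419e-04,  6.23048670e-04,
       -1.23196461e-03,  1.16670286e-04]), 'joint_efforts': array([-2.98619570e-04, -7.31988716e+01, -6.32483697e+01, -1.72234359e-04,
        6.25677247e-03, -1.48119818e-05]), 'position': array([ 0.16942634, -0.65318739,  0.23055775]), 'tool_rot': array([-3.11517491e+00, -3.97441696e-01,  2.07860128e-04]), 'contact_force': array([0.12828246, 0.03918952, 0.15108623]), 'ft_torque': array([-0.0475968 ,  0.00862911,  0.02436948]), 'opening': 0.08539773161362178}
scene [0.88291351 0.62023742 1.18267692]
lock_nut_center [([328.0, 146.0], 0.64)]
lock_nut_under [([329.0, 149.0], 0.63)]
stop_nut_top [([326.0, 166.0], 0.89)]
washer_mid [([328.0, 150.0], 0.67), ([326.0, 151.0], 0.42)]
stop_nut_pin [([327.0, 150.0], 0.65), ([327.0, 169.0], 0.27)]
post [([322.0, 171.0], 0.72)]
locked_post [([370.0, 267.0], 0.96)]
sample_jar_c [([279.0, 235.0], 0.66), ([276.0, 116.0], 0.21)]
screwdriver [([428.0, 308.0], 0.6)]
cell_tray_c [([278.0, 116.0], 0.56), ([427.0, 304.0], 0.18)]
top [ 0.39211088 -0.00882556  1.4306301 ]
lock_nut_center []
lock_nut_under []
stop_nut_top [([369.0, 226.0], 0.97)]
washer_mid []
stop_nut_pin [([374.0, 228.0], 0.49)]
post [([369.0, 229.0], 0.56)]
locked_post [([254.0, 218.0], 0.83)]
sample_jar_c [([195.0, 248.0], 0.62), ([316.0, 152.0], 0.52), ([375.0, 228.0], 0.38)]
screwdriver [([197.0, 247.0], 0.53)]
cell_tray_c [([462.0, 206.0], 0.84)]
1.1
```

Run:
```python
import cv2
a=cv2.imread("pics/scene0.png");b=cv2.imread("pics/top0.png")
cv2.imwrite("pics/s1.png",cv2.resize(a[90:340,230:480],(600,600),interpolation=cv2.INTER_CUBIC))
cv2.imwrite("pics/t1.png",cv2.resize(b[120:290,170:500],(800,412),interpolation=cv2.INTER_CUBIC))
```

```text
(no output)
```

View pics/s1.png

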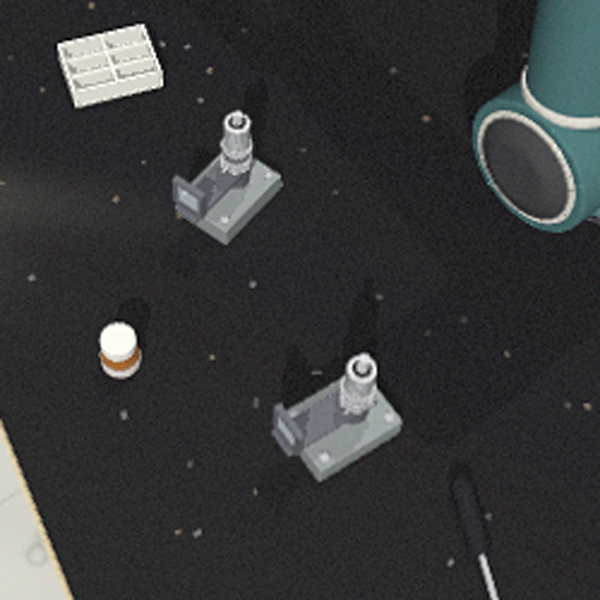

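View pics/t1.png

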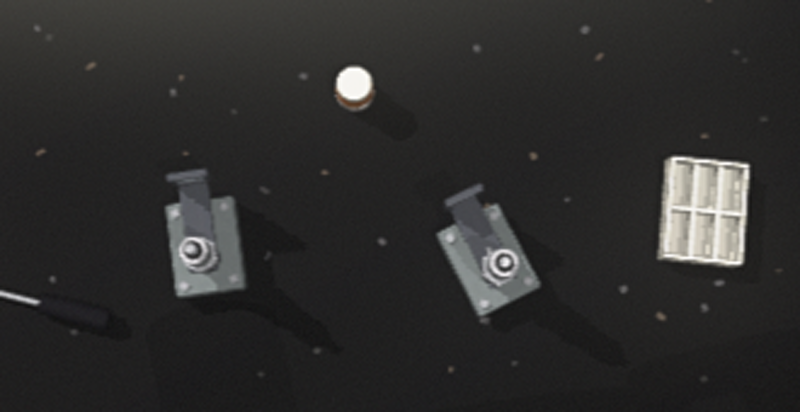

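View pics/scene0.png

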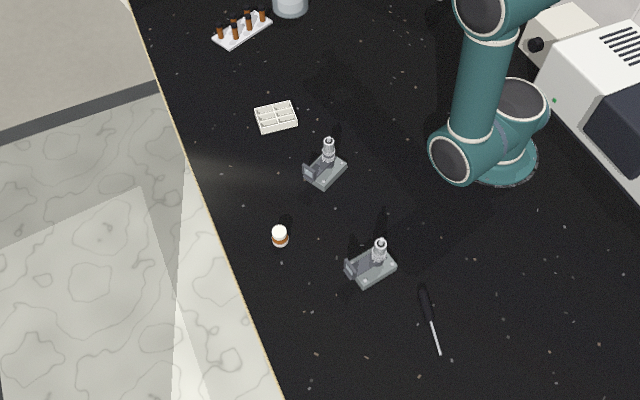

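Run:
```python
import cv2,numpy as np
a=cv2.imread("pics/scene0.png");b=cv2.imread("pics/top0.png")
f=lambda im,x,y,s=25:cv2.resize(im[y-s:y+s,x-s:x+s],(400,400),interpolation=cv2.INTER_CUBIC)
cv2.imwrite("pics/z1.png",np.hstack([f(a,329,151),f(a,379,252)]))
cv2.imwrite("pics/z2.png",np.hstack([f(b,375,228),f(b,252,223)]))
```

```text
(no output)
```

View pics/z1.png

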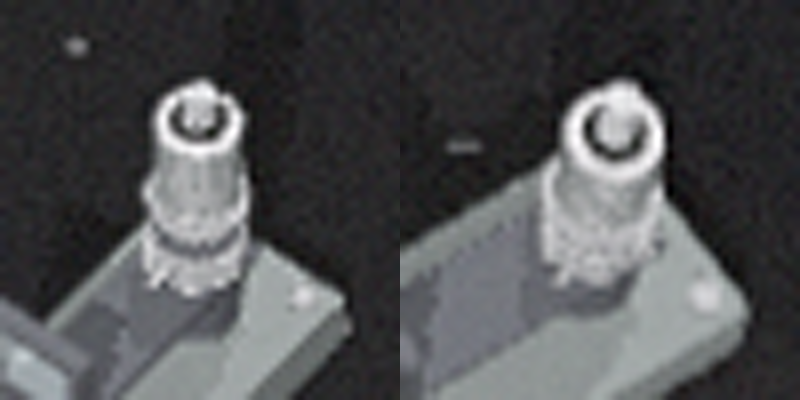

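View pics/z2.png

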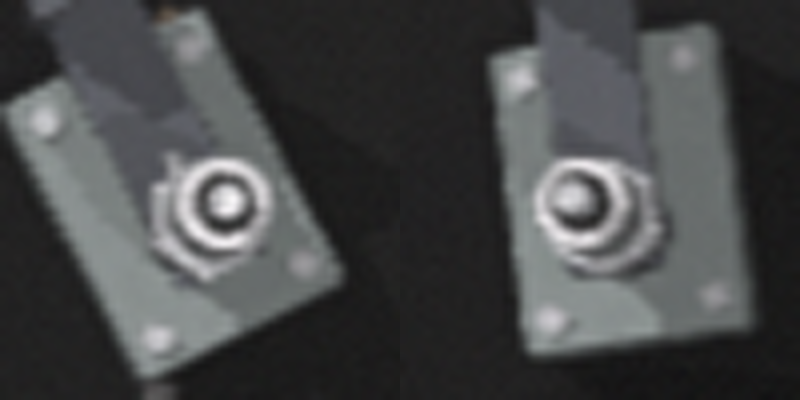

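```bash
cat >> h.py <<'E'
from scipy.optimize import least_squares
C={c:np.load(""+c+"cal.npz") for c in("scene","top")}
def pr(X,c):
    d=C[c];return cv2.projectPoints(np.atleast_2d(np.array(X,float)),cv2.Rodrigues(d["R"])[0],d["t"],d["mtx"],d["distortion"])[0].reshape(-1,2)
def tri(a,b):
    r=least_squares(lambda X:np.r_[pr(X,"scene")[0]-a,pr(X,"top")[0]-b],[.6,0,.1]);return r.x,r.fun
def atz(p,z,c):
    r=least_squares(lambda X:pr([X[0],X[1],z],c)[0]-p,[.6,0]);return r.x
E
python3 - <<'E'
from h import *
print("ring",tri([328.75-.5,140.75-.5],[377.75-.5,228.25-.5]))
print("tip top z146",atz([378,227.5],.146,"top"))
print("tip scene z.146",atz([304+201/8-.5,126+95/8-.5],.146,"scene"))
# ring of locked post
print("locked",tri([354+213/8-.5,227+127/8-.5],[227+178/8-.5,198+200/8-.5]))
# foot corners top view post
for q in[(5,108),(195,12),(342,275),(148,378)]: print(atz([350+q[0]/8-.5,203+q[1]/8-.5],.024,"top"))
print("bracket/win",[atz([a,b],.1,"top") for a,b in[(170+445/2.424,120+205/2.424),(170+483/2.424,120+187/2.424)]])
x=tri([328.25,140.25],[377.25,227.75])[0]
for z in(.058,.074,.078,.1): print(z,pr([x[0],x[1],z],"scene"))
E
```

```text
ring (array([ 0.50389268, -0.14312625,  0.13846399]), array([ 0.09614547,  0.02224818,  0.05256168, -0.07699802]))
tip top z146 [ 0.50366094 -0.14416242]
tip scene z.146 [ 0.50153057 -0.14654646]
locked (array([0.52395682, 0.19313763, 0.13350749]), array([ 0.20259858,  0.03898702,  0.13623604, -0.17646322]))
[ 0.54840763 -0.07870494]
[ 0.58176777 -0.1473251 ]
[ 0.48699399 -0.19646727]
[ 0.4517573  -0.12688163]
bracket/win [array([ 0.57089182, -0.08499278]), array([ 0.59046535, -0.12790941])]
0.058 [[327.96420516 157.908867  ]]
0.074 [[328.03725362 154.53635716]]
0.078 [[328.05573295 153.68315599]]
0.1 [[328.15895959 148.91678866]]
```

Request:
apply_moves:
  moves:
    - [37.5,-34,0,0,0,0,-1]
    - [37.5,-34,0,0,0,0,-1]
    - [37.5,-34,0,0,0,0,-1]
    - [37.5,-34,0,0,0,0,-1]
    - [37.5,-34,0,0,0,0,-1]
    - [37.5,-34,0,0,0,0,-1]
    - [37.5,-34,0,0,0,0,-1]
    - [37.5,-34,0,0,0,0,-1]

```text
t: 2.1
position: [0.3959, -0.3067, 0.2311]
tool_rot: [3.117, 0.389, 0.002]
contact_force: [0.5, -1.4, 0.3]
opening: 0.0853
```

Request:
apply_moves:
  moves:
    - [0,0,0,0,0,-0.188,-1]
    - [0,0,0,0,0,-0.188,-1]
    - [0,0,0,0,0,-0.188,-1]
    - [0,0,0,0,0,-0.188,-1]
    - [0,0,0,0,0,-0.188,-1]
    - [0,0,0,0,0,-0.188,-1]
    - [0,0,0,0,0,-0.188,-1]
    - [0,0,0,0,0,-0.188,-1]

```text
t: 3.1
position: [0.3979, -0.3031, 0.2324]
tool_rot: [2.005, 2.413, 0.001]
contact_force: [0.6, -0.6, -0.2]
opening: 0.0855
```

Request:
apply_moves:
  moves:
    - [0,0,0,0,0,-0.188,-1]
    - [0,0,0,0,0,-0.188,-1]
    - [0,0,0,0,0,-0.188,-1]
    - [0,0,0,0,0,-0.188,-1]
    - [0,0,0,0,0,-0.188,-1]
    - [0,0,0,0,0,-0.188,-1]
    - [0,0,0,0,0,-0.188,-1]
    - [0,0,0,0,0,0,-1]

```text
t: 4.1
position: [0.3978, -0.3029, 0.2333]
tool_rot: [0.118, 3.134, -0.005]
contact_force: [-0.3, -0.5, 0.6]
opening: 0.0851
```

```bash
cat >> h.py <<'E'
from scipy.spatial.transform import Rotation as Ro
def st():
    o=get_obs();R=Ro.from_rotvec(o["tool_rot"]).as_matrix()
    print("t",round(o["t"],2),"q",np.round(o["q"],3),"p",np.round(o["position"]*1e3,1),"zax",np.round(R[:,2],4),"F",np.round(o["contact_force"],1),"M",np.round(o["ft_torque"],3),"op",round(o["opening"]*1e3,1))
    return o,R
def go(X):
    o,R=st();d=R.T@(np.array(X)-o["position"])*1e3
    z=R[:,2];w=R.T@np.cross(z,[0,0,-1])
    print("shift",np.round(d,1),"tilt fix",np.round(w,4))
E
python3 - <<'E'
from h import *
go([.5035,-.1445,.2])
E
```

```text
t 4.1 q [-7.020e-01 -2.760e-01  1.808e+00  1.000e-03  1.604e+00 -2.198e+00] p [ 397.8 -302.9  233.3] zax [ 0.0049 -0.0031 -1.    ] F [-0.3 -0.5  0.6] M [0.014 0.025 0.061] op 85.1
shift [-93.4 166.   33.3] tilt fix [-0.0027  0.0051 -0.    ]
```

Request:
apply_moves:
  moves:
    - [-23.3,41.5,0,0,0,0,-1]
    - [-23.3,41.5,0,0,0,0,-1]
    - [-23.3,41.5,0,0,0,0,-1]
    - [0,0,0,0,0,-0.188,-1]
    - [0,0,0,0,0,-0.188,-1]
    - [0,0,0,0,0,-0.188,-1]
    - [0,0,0,0,0,-0.188,-1]
    - [0,0,0,0,0,-0.188,-1]

```text
t: 5.1
position: [0.4799, -0.1803, 0.2337]
tool_rot: [-1.281, 2.864, -0.009]
contact_force: [-0.7, -0.2, -0.1]
opening: 0.0852
```

Run:
```python
from h import *
go([.5035,-.1445,.2])
```

```text
t 5.1 q [-4.090e-01 -2.480e-01  1.784e+00 -1.000e-03  1.599e+00 -2.820e+00] p [ 479.9 -180.3  233.7] zax [ 0.0059 -0.0036 -1.    ] F [-0.7 -0.2 -0.1] M [0.007 0.043 0.023] op 85.2
shift [-42.4   6.6  33.7] tilt fix [-0.0068  0.0013 -0.    ]
```

Request:
apply_moves:
  moves:
    - [-42.4,6.6,0,0,0,0,-1]
    - [0,0,30,-0.006,0.001,0,-1]
    - [0,0,0,0,0,0,-1]

```text
t: 5.48
position: [0.5041, -0.1436, 0.2037]
tool_rot: [-1.267, 2.874, -0.002]
contact_force: [0.0, -0.0, 0.9]
opening: 0.0857
```

Run:
```python
from h import *
go([.5035,-.144,.104])
for c in("scene","top"):
    d=get_image(c);cv2.imwrite(f"pics/{c}1.png",cv2.resize(d["image"][100:280,230:480,::-1],(800,576),interpolation=cv2.INTER_CUBIC))
```

```text
t 5.47 q [-0.326 -0.209  1.8   -0.     1.549 -2.727] p [ 504.1 -143.6  203.7] zax [ 1.5e-03 -7.0e-04 -1.0e+00] F [ 0.  -0.   0.9] M [-0.006 -0.05   0.03 ] op 85.7
shift [ 0.8  0.4 99.7] tilt fix [-0.0016  0.0006  0.    ]
```

View pics/scene1.png

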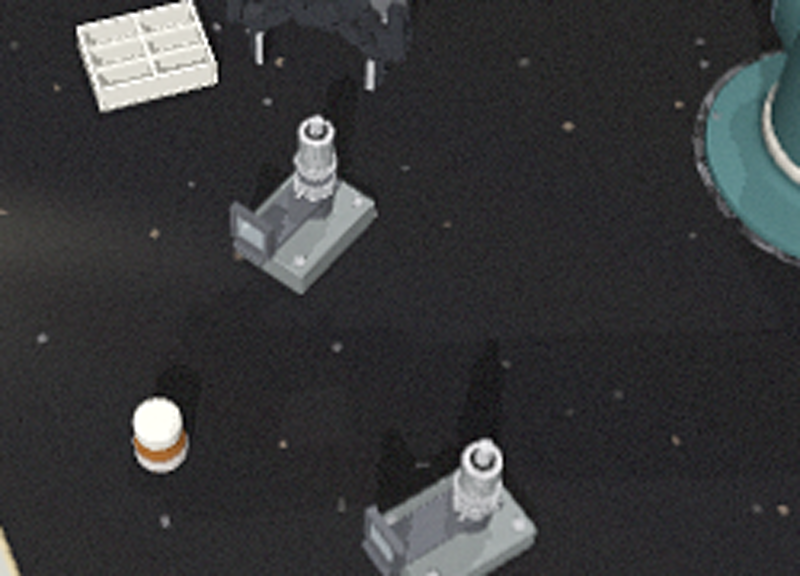

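View pics/top1.png

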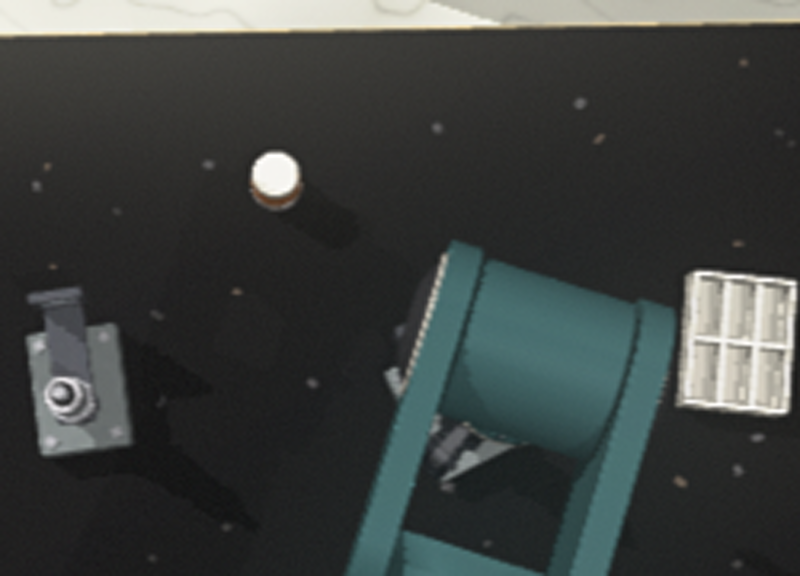

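Run:
```python
from h import *
print(pr([[.5041,-.1436,.2037],[.5041,-.1436,.2167],[.5035,-.144,.138],[.5035,-.144,.134]],"scene"))
```

```text
[[328.53707324 124.53847187]
 [328.60664067 121.26561969]
 [328.33633294 140.10899724]
 [328.3164943  141.02679654]]
```

Request:
apply_moves:
  moves:
    - [0.8,0.4,30,-0.002,0,0,-1]
    - [0,0,30,0,0,0,-1]
    - [0,0,0,0,0,0,-1]

```text
t: 5.95
position: [0.5056, -0.146, 0.1503]
tool_rot: [-1.256, 2.871, -0.01]
contact_force: [-0.8, 0.5, 0.2]
opening: 0.0856
```

Run:
```python
from h import *
go([.5035,-.144,.104])
d=get_image("scene");cv2.imwrite(f"pics/scene2.png",cv2.resize(d["image"][100:200,260:400,::-1],(784,560),interpolation=cv2.INTER_CUBIC))
```

```text
t 5.95 q [-3.300e-01 -1.860e-01  1.867e+00  1.000e-03  1.450e+00 -2.726e+00] p [ 505.6 -146.   150.3] zax [ 0.0098 -0.0027 -0.9999] F [-0.8  0.5  0.2] M [ 0.009 -0.005  0.082] op 85.6
shift [ 0.2  3.3 46.3] tilt fix [-0.009   0.0047 -0.    ]
```

View pics/scene2.png

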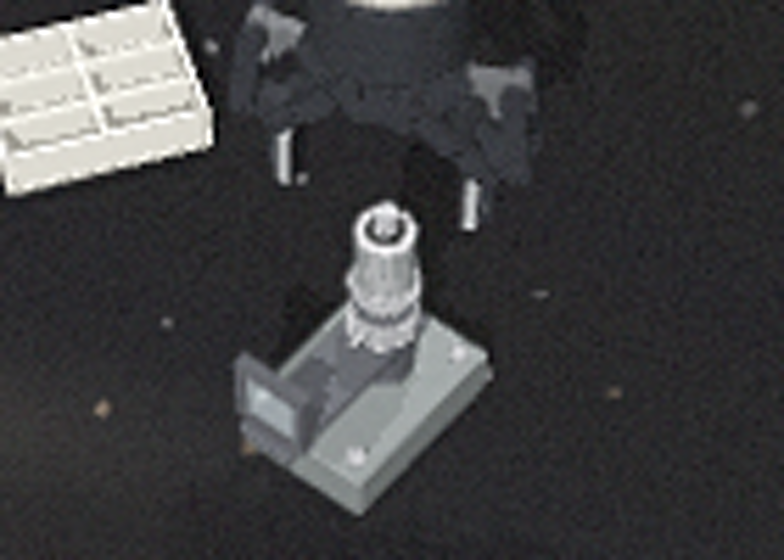

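Request:
apply_moves:
  moves:
    - [0.2,3.3,12,-0.009,0.005,0,-1]
    - [0,0,12,0,0,0,-1]
    - [0,0,10,0,0,0,-1]
    - [0,0,0,0,0,0,-1]

```text
t: 6.5
position: [0.5047, -0.1446, 0.119]
tool_rot: [-1.257, 2.876, -0.006]
contact_force: [-0.0, -0.4, 1.2]
opening: 0.0853
```

Run:
```python
from h import *
go([.5035,-.144,.104])
```

```text
t 6.5 q [-0.327 -0.165  1.901 -0.     1.4   -2.722] p [ 504.7 -144.6  119. ] zax [ 0.0047 -0.002  -1.    ] F [-0.  -0.4  1.2] M [-0.029  0.014 -0.017] op 85.3
shift [ 0.4  1.3 15. ] tilt fix [-0.0049  0.0017 -0.    ]
```

Request:
apply_moves:
  moves:
    - [0.4,1.3,8,-0.005,0.002,0,-1]
    - [0,0.5,6.5,0,0,0,0]
    - [0,0,0,0,0,0,0.12]
    - [0,0,0,0,0,0,0.12]
    - [0,0,0,0,0,0,0.12]
  grip_force: 20

```text
t: 7.12
position: [0.5033, -0.1436, 0.1041]
tool_rot: [1.258, -2.879, 0.0]
contact_force: [0.1, -0.3, -0.1]
opening: 0.0375
```

Run:
```python
from h import *
go([.5035,-.144,.104])
d=get_image("scene");cv2.imwrite(f"pics/scene3.png",cv2.resize(d["image"][110:190,270:382,::-1],(784,560),interpolation=cv2.INTER_CUBIC))
```

```text
t 7.12 q [-0.327 -0.154  1.917 -0.     1.379 -2.721] p [ 503.3 -143.6  104.1] zax [-1.e-04 -1.e-04 -1.e+00] F [ 0.1 -0.3 -0.1] M [-0.003 -0.029  0.002] op 37.5
shift [ 0.1 -0.4  0.1] tilt fix [-0.     -0.0002  0.    ]
```

View pics/scene3.png

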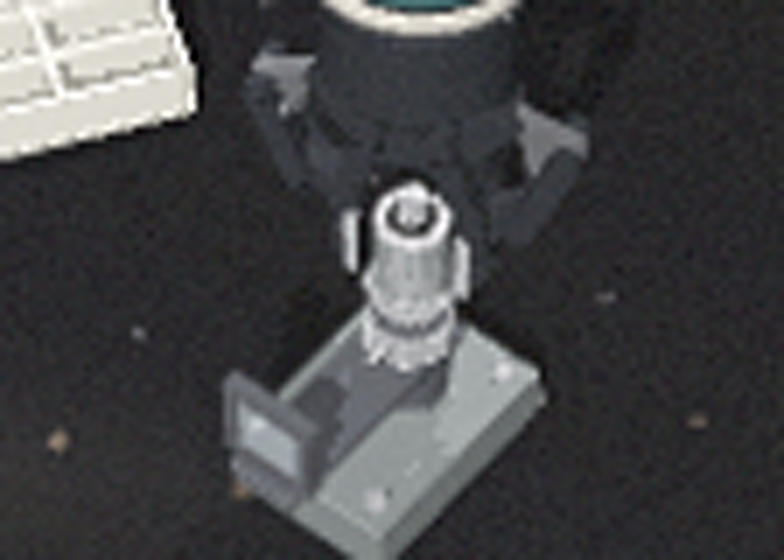

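Request:
apply_moves:
  moves:
    - [0,1.5,0,0,0,0,0.12]
    - [0,0,0,0,0,0,0.2]
    - [0,0,0,0,0,0,0.2]
    - [0,0,0,0,0,0,0.2]

```text
t: 7.68
position: [0.5024, -0.1427, 0.1045]
tool_rot: [-1.258, 2.878, -0.002]
contact_force: [0.9, 0.3, 0.0]
opening: 0.034
```

Run:
```python
from h import *
o,R=st();print(R.T@o["contact_force"])
```

```text
t 7.67 q [-0.325 -0.158  1.919 -0.     1.379 -2.72 ] p [ 502.4 -142.7  104.5] zax [ 9.e-04 -7.e-04 -1.e+00] F [0.9 0.3 0. ] M [-0.074 -0.043 -0.008] op 34.0
[-0.814943   -0.49734113 -0.00972424]
```

Request:
apply_moves:
  moves:
    - [0,0,0,0,0,0,0.24]
    - [0,0,0,0,0,0,0.24]

```text
t: 7.92
position: [0.5027, -0.143, 0.1048]
tool_rot: [-1.257, 2.878, -0.003]
contact_force: [2.1, -1.6, 0.1]
opening: 0.0325
```

Run:
```python
from h import *
o,R=st();print(R.T@o["contact_force"])
```

```text
t 7.92 q [-3.260e-01 -1.580e-01  1.919e+00 -1.000e-03  1.379e+00 -2.720e+00] p [ 502.7 -143.   104.8] zax [ 0.0019 -0.0013 -1.    ] F [ 2.1 -1.6  0.1] M [-0.294 -0.301 -0.   ] op 32.5
[-0.22574651 -2.66996247 -0.13400946]
```

Request:
apply_moves:
  moves:
    - [0,0,0,0,0,0,0.28]
    - [0,0,0,0,0,0,0.28]

```text
t: 8.18
position: [0.5031, -0.1434, 0.105]
tool_rot: [-1.257, 2.877, -0.005]
contact_force: [3.3, -2.5, 0.3]
opening: 0.0308
```

Run:
```python
from h import *
o,R=st();print(R.T@o["contact_force"])
```

```text
t 8.18 q [-3.260e-01 -1.580e-01  1.918e+00 -1.000e-03  1.378e+00 -2.720e+00] p [ 503.1 -143.4  105. ] zax [ 0.0031 -0.0022 -1.    ] F [ 3.3 -2.5  0.3] M [-0.458 -0.416 -0.047] op 30.8
[-0.38279158 -4.13730331 -0.27146732]
```

Request:
apply_moves:
  moves:
    - [0,-0.2,0,0,0,0,0.4]
    - [0,0,0,0,0,0,1]
    - [0,0,0,0,0,0,1]
  grip_force: 80

```text
t: 8.55
position: [0.5035, -0.1437, 0.1053]
tool_rot: [-1.257, 2.877, -0.006]
contact_force: [2.5, -2.2, 0.6]
opening: 0.0282
```

Run:
```python
from h import *
o,R=st();print(R.T@o["contact_force"])
d=get_image("scene");cv2.imwrite(f"pics/scene4.png",cv2.resize(d["image"][110:190,270:382,::-1],(784,560),interpolation=cv2.INTER_CUBIC))
```

```text
t 8.55 q [-3.260e-01 -1.580e-01  1.918e+00 -1.000e-03  1.378e+00 -2.720e+00] p [ 503.5 -143.7  105.3] zax [ 0.0035 -0.0024 -1.    ] F [ 2.5 -2.2  0.6] M [-0.39  -0.325 -0.071] op 28.2
[-0.10250743 -3.34025005 -0.54051025]
```

View pics/scene4.png

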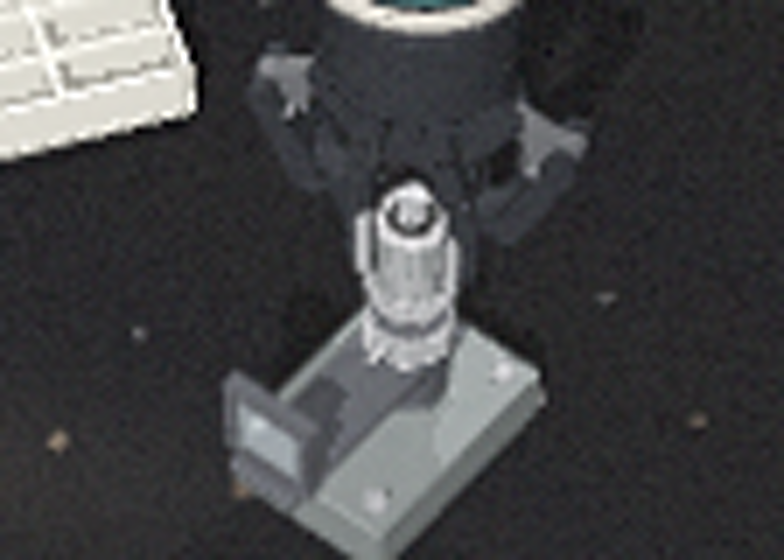

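Request:
apply_moves:
  moves:
    - [0,0,0.3,0,0,0.1,1]
    - [0,0,0.2,0,0,0.1,1]
    - [0,0,0.2,0,0,0.1,1]
    - [0,0,0.2,0,0,0.1,1]

```text
t: 9.1
position: [0.5036, -0.1436, 0.1046]
tool_rot: [-0.642, 3.072, -0.005]
contact_force: [1.1, -2.3, 1.0]
opening: 0.0284
```

```bash
cat >> h.py <<'E'
def tw():
    o,R=st();yaw=np.arctan2(R[1,0],R[0,0])
    y0=np.arctan2(*(lambda r:(r[1,0],r[0,0]))(Ro.from_rotvec([-1.257,2.877,-.006]).as_matrix()))
    turn=(y0-yaw)%(2*np.pi)
    print("turn(mod)",round(turn,3),"z expect",round(105.3-1.91*turn,2),"or",round(105.3-1.91*(turn+2*np.pi),2),"Ftool",np.round(R.T@o["contact_force"],1),"Mtool",np.round(R.T@o["ft_torque"],3),"tiltfix",np.round(R.T@np.cross(R[:,2],[0,0,-1]),4),"xy fix",np.round(R.T@(np.array([.5035,-.1437,0])-o["position"])*1e3,1))
E
python3 -c "
from h import *
tw()"
```

```text
t 9.1 q [-3.260e-01 -1.570e-01  1.918e+00 -1.000e-03  1.376e+00 -2.309e+00] p [ 503.6 -143.6  104.6] zax [ 0.0038 -0.0024 -1.    ] F [ 1.1 -2.3  1. ] M [-0.398 -0.389  0.069] op 28.4
turn(mod) 0.412 z expect 104.51 or 92.51 Ftool [-0.  -2.6 -1. ] Mtool [ 0.52  -0.197 -0.07 ] tiltfix [-0.0038  0.0025  0.    ] xy fix [  0.3   0.3 104.6]
```

Request:
apply_moves:
  moves:
    - [0,0,0.3,-0.003,0.002,0.15,1]
    - [0,0,0.3,0,0,0.15,1]
    - [0,0,0.3,0,0,0.15,1]
    - [0,0,0.3,0,0,0.15,1]
    - [0,0,0.3,0,0,0.15,1]
    - [0,0,0.3,0,0,0.15,1]
    - [0,0,0.3,0,0,0.15,1]

```text
t: 9.98
position: [0.504, -0.1436, 0.1026]
tool_rot: [1.035, 2.964, 0.0]
contact_force: [4.0, -3.0, 0.1]
opening: 0.0279
```

```bash
python3 -c "
from h import *
tw()"
```

```text
t 9.97 q [-0.326 -0.153  1.918  0.     1.374 -1.225] p [ 504.  -143.6  102.6] zax [ 2.3e-03 -6.0e-04 -1.0e+00] F [ 4.  -3.   0.1] M [-0.502 -0.566  0.07 ] op 27.9
turn(mod) 1.496 z expect 102.44 or 90.44 Ftool [-5.   0.2 -0.1] Mtool [ 0.041 -0.755 -0.071] tiltfix [0.001  0.0021 0.    ] xy fix [  0.6  -0.5 102.6]
```

Request:
apply_moves:
  moves:
    - [-0.3,0,0.2,0.001,0.002,0.08,1]
    - [-0.2,0,0.2,0,0,0.08,1]
    - [0,0,0.2,0,0,0.08,1]
    - [0,0,0.2,0,0,0.08,1]

```text
t: 10.48
position: [0.5043, -0.1438, 0.1018]
tool_rot: [-1.511, -2.754, -0.0]
contact_force: [2.3, -3.5, 0.7]
opening: 0.0282
```

```bash
python3 -c "
from h import *
tw()"
```

```text
t 10.47 q [-0.326 -0.15   1.917  0.     1.375 -0.893] p [ 504.3 -143.8  101.8] zax [-4.e-04  4.e-04 -1.e+00] F [ 2.3 -3.5  0.7] M [-0.442 -0.386  0.036] op 28.2
turn(mod) 1.828 z expect 101.81 or 89.81 Ftool [-4.2  0.  -0.7] Mtool [-0.088 -0.58  -0.036] tiltfix [-0.0001 -0.0005 -0.    ] xy fix [  0.4  -0.6 101.8]
```

Request:
apply_moves:
  moves:
    - [0,0,0.2,0,0,0.08,1]
    - [0,0,0.2,0,0,0.08,1]
    - [0,0,0.2,0,0,0.08,1]

```text
t: 10.85
position: [0.5043, -0.1438, 0.1014]
tool_rot: [-1.841, -2.546, 0.0]
contact_force: [2.5, -2.3, 1.5]
opening: 0.0278
```

```bash
python3 -c "
from h import *
tw()"
```

```text
t 10.85 q [-0.326 -0.15   1.917 -0.     1.374 -0.645] p [ 504.3 -143.8  101.4] zax [-1.e-04  0.e+00 -1.e+00] F [ 2.5 -2.3  1.5] M [-0.423 -0.474  0.151] op 27.8
turn(mod) 2.076 z expect 101.34 or 89.33 Ftool [-3.   1.7 -1.5] Mtool [-0.318 -0.551 -0.151] tiltfix [-0.0001 -0.0001  0.    ] xy fix [  0.4  -0.7 101.4]
```

Request:
apply_moves:
  moves:
    - [0,0,0.2,0,0,0.08,1]
    - [0,0,0.2,0,0,0.08,1]

```text
t: 11.1
position: [0.5043, -0.1439, 0.101]
tool_rot: [2.044, 2.385, -0.0]
contact_force: [1.4, -2.6, 1.4]
opening: 0.028
```

```bash
python3 -c "
from h import *
tw()"
```

```text
t 11.1 q [-0.326 -0.15   1.918 -0.     1.373 -0.48 ] p [ 504.3 -143.9  101. ] zax [ 1.e-04 -2.e-04 -1.e+00] F [ 1.4 -2.6  1.4] M [-0.488 -0.386  0.046] op 28.0
turn(mod) 2.241 z expect 101.02 or 89.02 Ftool [-2.7  1.  -1.4] Mtool [-0.307 -0.542 -0.045] tiltfix [0.     0.0003 0.    ] xy fix [  0.3  -0.8 101. ]
```

Request:
apply_moves:
  moves:
    - [0,0,0.2,0,0,0.08,1]
    - [0,0,0.2,0,0,0.08,1]

```text
t: 11.35
position: [0.5044, -0.144, 0.1007]
tool_rot: [2.234, 2.208, -0.0]
contact_force: [1.6, -3.4, 1.1]
opening: 0.0282
```

```bash
python3 -c "
from h import *
tw()"
```

```text
t 11.35 q [-0.326 -0.149  1.918 -0.     1.372 -0.315] p [ 504.4 -144.   100.7] zax [ 3.e-04 -5.e-04 -1.e+00] F [ 1.6 -3.4  1.1] M [-0.504 -0.382  0.064] op 28.2
turn(mod) 2.406 z expect 100.7 or 88.7 Ftool [-3.3  1.6 -1.1] Mtool [-0.388 -0.499 -0.064] tiltfix [ 0.0003  0.0005 -0.    ] xy fix [  0.3  -0.9 100.7]
```

Running torque stays near 0.07 N m, with no touch yet. I'll keep going in chunks of about 0.3 rad.

Request:
apply_moves:
  moves:
    - [0,0,0.2,0,0,0.08,1]
    - [0,0,0.2,0,0,0.08,1]
    - [0,0,0.2,0,0,0.08,1]

```text
t: 11.72
position: [0.5044, -0.1441, 0.1002]
tool_rot: [2.49, 1.914, -0.001]
contact_force: [2.2, -2.3, 1.0]
opening: 0.0277
```

```bash
python3 -c "
from h import *
tw()"
```

```text
t 11.72 q [-3.270e-01 -1.490e-01  1.919e+00 -1.000e-03  1.371e+00 -6.700e-02] p [ 504.4 -144.1  100.2] zax [ 3.e-04 -1.e-03 -1.e+00] F [ 2.2 -2.3  1. ] M [-0.521 -0.431 -0.001] op 27.7
turn(mod) 2.654 z expect 100.23 or 88.23 Ftool [-1.7  2.7 -1. ] Mtool [-0.55  -0.393  0.002] tiltfix [0.0006 0.0009 0.    ] xy fix [  0.3  -1.  100.2]
```

Request:
apply_moves:
  moves:
    - [0,0,0.2,0,0,0.08,1]
    - [0,0,0.2,0,0,0.08,1]
    - [0,0,0.2,0,0,0.08,1]

```text
t: 12.1
position: [0.5044, -0.1442, 0.0998]
tool_rot: [2.707, 1.592, -0.0]
contact_force: [1.0, -2.6, 1.9]
opening: 0.0282
```

```bash
python3 -c "
from h import *
tw()"
```

```text
t 12.1 q [-3.270e-01 -1.490e-01  1.919e+00 -1.000e-03  1.370e+00  1.810e-01] p [ 504.4 -144.2   99.8] zax [ 5.0e-04 -1.4e-03 -1.0e+00] F [ 1.  -2.6  1.9] M [-0.487 -0.32   0.116] op 28.2
turn(mod) 2.902 z expect 99.76 or 87.76 Ftool [-1.7  2.2 -1.9] Mtool [-0.517 -0.269 -0.116] tiltfix [0.0011 0.001  0.    ] xy fix [ 0.2 -1.1 99.8]
```

Request:
apply_moves:
  moves:
    - [0,0,0.2,0,0,0.08,1]
    - [0,0,0.2,0,0,0.08,1]
    - [0,0,0.2,0,0,0.08,1]

```text
t: 12.48
position: [0.5043, -0.1444, 0.0995]
tool_rot: [2.882, 1.245, -0.001]
contact_force: [0.7, -2.5, 1.5]
opening: 0.0283
```

```bash
python3 -c "
from h import *
tw()"
```

```text
t 12.47 q [-0.326 -0.149  1.919 -0.002  1.37   0.429] p [ 504.3 -144.4   99.5] zax [ 4.e-04 -2.e-03 -1.e+00] F [ 0.7 -2.5  1.5] M [-0.504 -0.265  0.349] op 28.3
turn(mod) 3.15 z expect 99.28 or 87.28 Ftool [-1.4  2.2 -1.5] Mtool [-0.539 -0.185 -0.348] tiltfix [ 0.0016  0.0012 -0.    ] xy fix [ 0.1 -1.2 99.5]
```

Request:
apply_moves:
  moves:
    - [0,0,0.2,0,0,0.08,1]
    - [0,0,0.2,0,0,0.08,1]
    - [0,0,0.2,0,0,0.08,1]

```text
t: 12.85
position: [0.5042, -0.1444, 0.0992]
tool_rot: [3.013, 0.881, -0.001]
contact_force: [1.6, -3.2, 1.7]
opening: 0.0281
```

```bash
python3 -c "
from h import *
tw()"
```

```text
t 12.85 q [-0.326 -0.149  1.92  -0.002  1.369  0.676] p [ 504.2 -144.4   99.2] zax [ 1.0e-04 -2.6e-03 -1.0e+00] F [ 1.6 -3.2  1.7] M [-0.54  -0.191  0.535] op 28.1
turn(mod) 3.396 z expect 98.81 or 86.81 Ftool [-0.4  3.5 -1.7] Mtool [-0.559 -0.129 -0.534] tiltfix [ 0.0023  0.0013 -0.    ] xy fix [-0.  -1.2 99.2]
```

Request:
apply_moves:
  moves:
    - [0,0,0.1,0,0,0.05,1]
    - [0,0,0.1,0,0,0.05,1]

```text
t: 13.1
position: [0.5041, -0.1445, 0.0991]
tool_rot: [3.054, 0.725, -0.001]
contact_force: [2.3, -1.7, 1.2]
opening: 0.0281
```

```bash
python3 -c "
from h import *
tw()
m=[]
for i in range(4):
    d=get_image('scene');m.append(get_obs()['ft_torque'][2])
print(m);tw()
cv2.imwrite('pics/scene5.png',cv2.resize(d['image'][110:190,270:382,::-1],(784,560),interpolation=cv2.INTER_CUBIC))
"
```

```text
t 13.1 q [-0.326 -0.149  1.92  -0.003  1.369  0.779] p [ 504.1 -144.5   99.1] zax [-1.0e-04 -3.1e-03 -1.0e+00] F [ 2.3 -1.7  1.2] M [-0.518 -0.31   0.637] op 28.1
turn(mod) 3.499 z expect 98.62 or 86.62 Ftool [ 1.3  2.5 -1.2] Mtool [-0.603  0.046 -0.636] tiltfix [ 0.0027  0.0014 -0.    ] xy fix [-0.1 -1.2 99.1]
[np.float64(0.6168905474790425), np.float64(0.5711378073185555), np.float64(0.5914483857265057), np.float64(0.5898488442203619)]
t 13.3 q [-0.326 -0.149  1.92  -0.003  1.369  0.776] p [ 504.1 -144.4   99. ] zax [-1.0e-04 -2.9e-03 -1.0e+00] F [ 1.5 -2.9  1.8] M [-0.522 -0.243  0.59 ] op 27.9
turn(mod) 3.496 z expect 98.62 or 86.62 Ftool [ 0.   3.3 -1.8] Mtool [-0.576 -0.018 -0.589] tiltfix [0.0026 0.0014 0.    ] xy fix [-0.1 -1.2 99. ]
```

View pics/scene5.png

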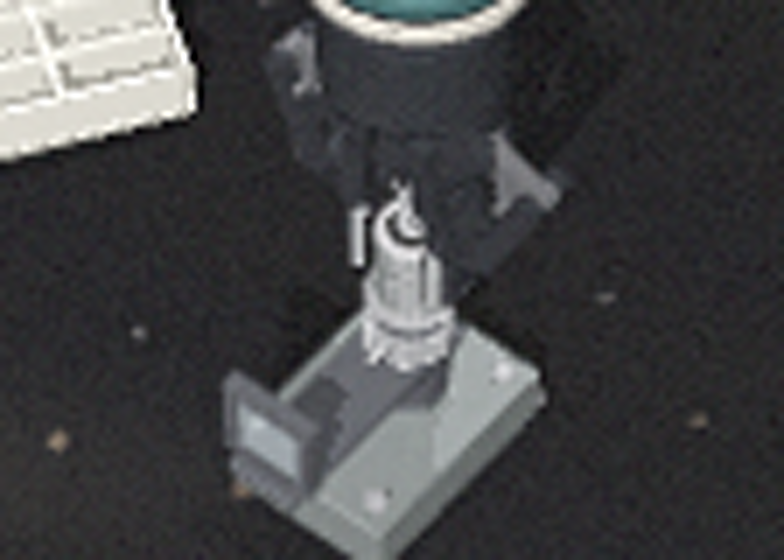

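Request:
apply_moves:
  moves:
    - [0,0,0,0,0,0,0]
    - [0,0,0,0,0,0,-0.3]
    - [0,0,0,0,0,0,-0.6]
    - [0,0,-15,0,0,0,-0.6]
    - [0,0,-30,0,0,0,-0.6]
    - [0,0,-40,0,0,0,-0.6]
    - [0,0,-30,0,0,0,-0.6]
    - [0,0,0,0,0,0,-0.6]

```text
t: 14.3
position: [0.5035, -0.1435, 0.2212]
tool_rot: [3.054, 0.732, -0.001]
contact_force: [1.4, 0.1, -0.1]
opening: 0.0682
```

```bash
python3 -c "
from h import *
st()
d=get_image('scene')
cv2.imwrite('pics/scene6.png',cv2.resize(d['image'][110:190,270:382,::-1],(784,560),interpolation=cv2.INTER_CUBIC))
for n in ('lock_nut_center','washer_mid','stop_nut_top','stop_nut_pin'): print(n,[(np.round(r['position']),round(r['conf'],2)) for r in search_frame(n,'scene')])
"
```

```text
t 14.3 q [-0.326 -0.215  1.777 -0.002  1.58   0.775] p [ 503.5 -143.5  221.2] zax [-3.0e-04 -1.5e-03 -1.0e+00] F [ 1.4  0.1 -0.1] M [ 0.019 -0.013  0.005] op 68.2
lock_nut_center [(array([327., 146.]), 0.54)]
washer_mid [(array([329., 149.]), 0.68), (array([371., 265.]), 0.48)]
stop_nut_top [(array([324., 170.]), 0.71)]
stop_nut_pin [(array([326., 151.]), 0.56)]
```

View pics/scene6.png

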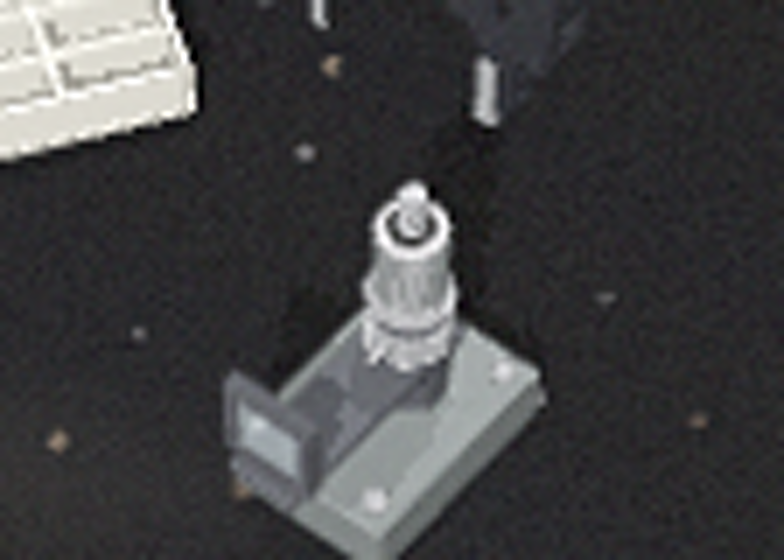

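```bash
python3 -c "
from h import *
finish_job()"
```

```text
the job is handed in; nothing more can be done
```

I ran the backed-off lock nut on the far post (stud at about x 0.504, y −0.144 m) down clockwise and tightened it to about 0.6 N m. I then let go, rose clear and handed the job in at about 14 s of the 72 s allowed.

- **Touch and torque:** The nut ran at about 0.07 N m. First touch showed as a rise from 0.12 to 0.35 N m, about 3 rad into the turn. I tightened on to a held torque of 0.57–0.62 N m, with a highest reading of 0.64, below the 0.8 N m at which the stop nut drags.
- **Nut position:** The final picture shows the barrel top about 1.4 pixels lower, roughly 6.7 mm. That matches 3.5 rad of turn at 12 mm per turn, so the grip shows no sign of having slipped. The flange sits down on the stack.
- **Stop nut:** It looks unchanged in the pictures. I could not measure its pin, because the network's reports for it were too rough to resolve 3 mm, so this rests on the torque and the view.
- **Washer squeeze:** I did not measure this directly either. It follows from the torque, and 0.6 N m should give about 0.7 mm.
- **Robot:** It finished with the gripper open above the post at z = 0.22 m, with contact forces near zero. I kept clear of the other post and the bystanders.

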